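Rock-test an instrument base and mount it or reject it

TASK

Take the four-armed instrument base from its storage stand, set it down on the granite surface plate and let go, then press lightly on its four corners one after the other, going round, to find out whether it rocks. If it sits true, seat it on the round turntable; if it rocks, put it in the rejects tray; in either place it stands on its feet, centred between the two cheeks with its hub, its long side parallel to the cheeks. Set it down gently each time, and do not disturb the other things on the desk.

Things in the scene. Friction and masses are not known exactly. Their poses are not given: they have to be found in the camera images.
- base_hub (a point): centre of the loose base's square hub, 38 mm above the feet's undersides; x along the base's long side, z up. Plain aluminium, 0.30 to 0.48 kg. Hub 26 x 26 mm, faces square to x and y, from 16 to 60 mm above the feet's undersides. Four flat arms in an X, 14 mm wide, 8 to 16 mm up, with open space between them beside the hub. Half a turn about z makes no difference
- base: the same base; origin midway between its feet, level with their undersides; same axes. One foot, under corner 1 if any, may stand 3 mm proud, hard to see, drawn afresh, about even odds. Then on a flat surface it leans 0.03 to 0.05 rad and tips between two rests when corner 2 or 4 is pressed, these corners moving about 3 mm. With none proud all corners stay put, level within 0.5 mm
- base_corner1 (a point): corner 1 of the base: top face of the round pad at its +x +y end, 16 mm above the feet's undersides, straight above a ball foot of 10 mm diameter; pad 22 mm wide, 50 mm along x and 36 mm along y from the middle. A push of 3 to 6 N here is plenty. Same axes as base_hub
- base_corner2 (a point): corner 2 of the base: top face of the round pad at its +x -y end, 16 mm above the feet's undersides, straight above a ball foot of 10 mm diameter; pad 22 mm wide, 50 mm along x and 36 mm along y from the middle. A push of 3 to 6 N here is plenty. Same axes as base_hub
- base_corner3 (a point): corner 3 of the base: top face of the round pad at its -x -y end, 16 mm above the feet's undersides, straight above a ball foot of 10 mm diameter; pad 22 mm wide, 50 mm along x and 36 mm along y from the middle. A push of 3 to 6 N here is plenty. Same axes as base_hub
- base_corner4 (a point): corner 4 of the base: top face of the round pad at its -x +y end, 16 mm above the feet's undersides, straight above a ball foot of 10 mm diameter; pad 22 mm wide, 50 mm along x and 36 mm along y from the middle. A push of 3 to 6 N here is plenty. Same axes as base_hub
- stand_seat (a point): top of the middle block (30 x 30 mm, 22 mm above the desk) of the fixed grey stand, 150 (x) x 110 x 8 mm; it carries the base under its middle, x along x, feet hanging free 14 mm above the desk. Two upright steel rods, 8 mm thick, 25 mm off the middle along +x and -x, 62 mm high, stand beside the hub: there it can be gripped only across its y faces. Lift straight up 60 mm
- granite_top (a point): middle of the top of the flat granite surface plate, fixed, a bare grey slab 180 (x) x 150 (y) x 30 mm; top 30 mm above the desk
- turntable_seat (a point): middle of the flat top of the fixed black turntable, a disc 170 mm wide, 30 mm high. Two upright cheeks, 28 mm along x, 8 mm thick, 50 mm high, inner faces 22 mm off the middle on +y and -y: the hub goes between them, they fit between the arms with 4 mm to spare, base x parallel to this x, either way round. Here the hub can be held only across its x faces. Seated, base_hub is 38 mm above
- tray_seat (a point): middle of the flat floor, 4 mm above the desk, of the fixed grey rejects tray, 156 (x) x 126 (y) mm outside, walls 4 mm thick, rim 18 mm above the desk. Two upright cheeks on its floor with the same sizes, distances and use as those of the turntable. A base standing here has base_hub 38 to 40 mm above this point
- sensor_cube: bystander, loose, 0.9 kg: black box 80 x 80 x 100 mm with a red knob of 52 mm diameter on top, 122 mm high in all; origin at its underside
- power_brick: bystander, loose: black power supply 95 (x) x 48 x 32 mm; origin at its underside
- brass_weight: bystander, loose: brass weight of 44 mm diameter with a narrower grip, 60 mm high; origin at its underside
- crank_handle: bystander, loose: red bar 20 x 100 (y) x 16 mm with a steel arm 50 mm long to +x; origin at its underside
Things that resemble listed ones, but are neither listed nor needed, are in the scene too. Leave any green or purple look-alike of the base alone. Leave any green or turquoise look-alike of the part that bears tray_seat alone.

How it is judged (in metres and radians):
On the way, in this order (a step that is already met when the one before it is completed fails the run):
1. the base stands on its feet on the granite plate and has been let go (z of base_hub in the frame of granite_top between 0.03 and 0.046 m and horizontal distance between base_hub and granite_top below 0.06 m and angle between base_hub's own z axis and vertical below 0.08 rad and contact force between the fingers and base below 0.1 N and linear speed of base below 0.02 m/s and angular speed of base below 0.2 rad/s), for 0.2 s.
2. on the granite, corner 1 or 3 of the base is pressed by the fingers (over 2 N, within 20 mm of the corner) (z of base_hub in the frame of granite_top between 0.03 and 0.046 m and horizontal distance between base_hub and granite_top below 0.06 m and angle between base_hub's own z axis and vertical below 0.08 rad and contact force between the fingers and base above 2 N and (horizontal distance between the grasp point and base_corner1 below 0.02 m or horizontal distance between the grasp point and base_corner3 below 0.02 m)), for 0.04 s.
3. then corner 2 or 4 is pressed likewise (z of base_hub in the frame of granite_top between 0.03 and 0.046 m and horizontal distance between base_hub and granite_top below 0.06 m and angle between base_hub's own z axis and vertical below 0.08 rad and contact force between the fingers and base above 2 N and (horizontal distance between the grasp point and base_corner2 below 0.02 m or horizontal distance between the grasp point and base_corner4 below 0.02 m)), for 0.04 s.
4. then again corner 1 or 3 (pressing all four in turn, going round from any corner, meets these) (all of step 2), for 0.04 s.
At the end, for the whole second after the job is handed in: At rest, let go, on its feet, hub within 10 mm of the seat's middle, long side within 0.12 rad of the seat's x: on the turntable if it sits true (level within 0.015 rad there), in the rejects tray if it rocks (leaning 0.015 to 0.08 rad on the flat floor) (((horizontal distance between base_hub and turntable_seat below 0.01 m and z of base_hub in the frame of turntable_seat between 0.034 and 0.0415 m and angle between the x axis of base_hub and the x axis of turntable_seat, either way round below 0.12 rad and linear speed of base below 0.02 m/s and angular speed of base below 0.2 rad/s and angle between base_hub's own z axis and vertical below 0.015 rad) or (horizontal distance between base_hub and tray_seat below 0.01 m and z of base_hub in the frame of tray_seat between 0.034 and 0.044 m and angle between the x axis of base_hub and the x axis of tray_seat, either way round below 0.12 rad and linear speed of base below 0.02 m/s and angular speed of base below 0.2 rad/s and angle between base_hub's own z axis and vertical between 0.015 and 0.08 rad))); the robot touches nothing.
It fails at once if the base is set down or pressed hard (over 60 N on the granite, the turntable or the tray) (contact force between base and granite above 60 N or contact force between base and turntable above 60 N or contact force between base and tray above 60 N).
It fails at once if a bystander is moved more than 15 mm (distance of any of sensor_cube, power_brick, brass_weight, crank_handle from where it was at the start of the episode above 0.015 m).
It also fails if it takes over 72 s, if anything falls off the work surface, if the arm or the gripper's body presses on something with over 40 N, if the wrist force passes 120 N, or if a joint passes its speed limit or range.

ROBOT

A 6-joint arm with a two-finger parallel gripper is mounted at the origin on the work surface. World frame = base frame: x ahead of the robot, y to its left, z up, the work surface at z = 0. Lengths are in mm, angles in rad, forces in N, time in s.
With the tool pointing down it reaches from about 300 to 775 mm from the base axis. Payload 14.6 kg.
Tool frame: the origin (TCP) lies on the centre line of the jaws, within the pads' length; the fingertips stand 8 mm ahead of it and the grasp point (between the pads) lies 11 mm behind it; z points along the fingers, y is the direction in which the jaws open and shut (so a half turn about z gives the same grasp; the last joint's range is limited). The gripper opens to 94 mm and grips with 3 to 60 N. Pads are 16 mm wide; open, the fingers measure 119 mm over their backs; the gripper's body (75 mm by 177 mm) begins 78 mm behind the grasp point.
Start: joints at [-1.249, 0.3, 1.521, -0, 1.321, -0.067], TCP at [208.485, -508.943, 213.446] pointing down, gripper open.
Joint ranges: [-3.03, 3.03], [-0.79, 2.21], [0.23, 2.52], [-1.04, 4.18], [0, 3.07], [-2.55, 2.55]. Speed limits (rad/s): [2.22, 2.22, 2.57, 3.14, 3.14, 3.14].

INTERFACE

Orientations are given as [roll, pitch, yaw] about the fixed x, y, z axes, in that order (R = Rz(yaw) Ry(pitch) Rx(roll)).
In Python, from cell import read_state, cams, manip gives the robot as it stands.
- The arm moves only by the shell command python3 -m handwheel 'ROWS' [OPENING] [FORCE]. ROWS is JSON, a list of rows, each a list of 4 numbers: the shift along the tool's x, y, z in m, then the turn about the tool's z in degrees. In form: [[dx, dy, dz, turn], ...]. A call has 1 to 5 rows; each row is the pose to reach, as a shift and turn from the pose measured when the call began, along the tool's axes at that moment; what a row does not reach only later rows make up. A row lasts 1/8 s, in which the tool goes at most 62.5 mm and 10.7 degrees, less where a joint would pass 70% of its speed; a pose out of reach is approached as far as the arm can. A call with a gripper value outside its range is refused whole. OPENING is the closure, from 0 (fully open) to 1 (shut), set as the call begins (- or left out, the last holds). The fingers move at their own pace and stop on an object; FORCE is the grip in N (left out, the last holds). Time passes only in rows, so rows that repeat a pose let the fingers close. It gives the time, the measured TCP pose, the force and the opening at its end, in the units of the state.
- read_state(): the state, without advancing time (a new reading comes with each control period).
- cams.camera(name): name is "scene" or "top" or "wrist"; returns the picture (420x560x3 uint8, red, green, blue); there is no depth.
- cams.get_calibration(name): a dict with "vertical_fov" (degrees; the focal length in pixels is half the picture's height over the tangent of half this angle, whatever the lens; pixels are square), "cx", "cy" (the principal point, pixels), "R" (3x3) and "t" (3): a world point X has camera coordinates R X + t. Camera axes: x right, y down, z forward; pixel columns grow to the right and rows downward; lengths in mm; the calibration is good to about 2 mm. A picture is of the moment at which its call begins: read the wrist's pose just before it. get_calibration takes no time and is no camera call; for the wrist camera it gives the pose at the moment of the call.
- manip.sign_off(): hands the job in, once; it reports no verdict.
The state is a dict: "clock": time; "joints": joint angles; "qd": joint speeds; "effort": joint torques, N m; "eef_pos": TCP position; "eef_rot": TCP orientation; "wrist_force": force on the tool from outside, world axes, zero at the start; "moment": the same for the moment, N m; "finger_gap": finger opening in mm.
Only numpy, scipy, OpenCV 4.12 (cv2) and the standard library are available. Lean on these libraries where they do the work, as an engineer would, in place of code of your own. Each camera call takes 0.05 s, during which the arm holds its last target. There are 200 camera calls.

## Working session

There is one attempt and no reset: what is moved stays moved. The work goes in short steps, Python scripts to look and compute and a shell command to move; the robot and the scene stay as the last step left them, time stands still between calls to the robot, and variables do not carry over. Pictures are saved under pics/ and viewed, about 8 in all and at most 12, crops included, and the job is handed in when it is done.

```bash
mkdir -p pics; ls
cat > h.py <<'E'
import numpy as np, cv2
from cell import read_state, cams, manip
def snap(name,fn,crop=None,scale=1):
    im=cams.camera(name); cv2.imwrite('pics/full_'+fn,im[:,:,::-1])
    c=im
    if crop: u0,v0,u1,v1=crop; c=im[v0:v1,u0:u1]
    if scale!=1: c=cv2.resize(c,None,fx=scale,fy=scale,interpolation=cv2.INTER_CUBIC)
    cv2.imwrite('pics/'+fn,c[:,:,::-1]); return im
def F(c): return 210/np.tan(np.radians(c['vertical_fov']/2))
def ray(name,u,v,z,c=None):
    c=c or cams.get_calibration(name); R=np.array(c['R']);t=np.array(c['t']);f=F(c)
    d=R.T@np.array([(u-c['cx'])/f,(v-c['cy'])/f,1]); o=-R.T@t
    return o+d*(z-o[2])/d[2]
def proj(name,X,c=None):
    c=c or cams.get_calibration(name); p=np.array(c['R'])@np.array(X)+np.array(c['t'])
    return F(c)*p[:2]/p[2]+[c['cx'],c['cy']]
E
python3 - <<'E'
from h import *
s=read_state();print(s)
for n in ('top','scene','wrist'):
    c=cams.get_calibration(n);print(n,c)
a=snap('top','top0.png',None,1.42);b=snap('scene','scene0.png',None,1.42)
E
```

```text
pics
{'clock': 0.0, 'joints': array([-1.24856051e+00,  3.00495245e-01,  1.52162000e+00, -1.13434028e-06,
        1.32068975e+00, -6.66338675e-02]), 'qd': array([-3.22984749e-04, -5.92574244e-04, -6.64013830e-05,  4.16708753e-04,
        3.96483261e-04,  8.83955268e-05]), 'effort': array([ 1.36006215e-04, -5.31807232e+01, -3.52738881e+01,  7.08444114e-02,
        2.44263920e-02, -1.16541482e-04]), 'eef_pos': array([ 208.42337984, -508.68998986,  212.85661682]), 'eef_rot': array([-3.14038293e+00, -7.96270593e-05,  3.88869919e-01]), 'wrist_force': array([ 0.80552087,  0.37198648, -0.23811182]), 'moment': array([-0.02908184, -0.0185223 ,  0.0340411 ]), 'finger_gap': 93.83332550767028}
top {'vertical_fov': 51.75369309156043, 'cx': 275.37251419609413, 'cy': 211.2917586417144, 'R': array([[-0.01897101, -0.99974081, -0.01258661],
       [-0.99220849,  0.02037551, -0.12291118],
       [ 0.12313578,  0.0101568 , -0.99233786]]), 't': array([ 103.08030628,  475.90945437, 1496.4285447 ])}
scene {'vertical_fov': 46.321439260112506, 'cx': 271.8465512360888, 'cy': 214.4686860010329, 'R': array([[-0.82489804,  0.56489135, -0.02099981],
       [ 0.39303319,  0.54644501, -0.73954226],
       [-0.40628579, -0.61830058, -0.67278247]]), 't': array([ 349.28510471, -173.5337794 , 1695.94433315])}
wrist {'vertical_fov': 67.45368059996221, 'cx': 284.07496664829256, 'cy': 206.78813282337248, 'R': array([[ 3.79283849e-01, -9.25280227e-01, -5.13262050e-04],
       [-8.99631774e-01, -3.68899818e-01,  2.33614201e-01],
       [-2.16347943e-01, -8.81443463e-02, -9.72329235e-01]]), 't': array([-549.77556614,  -23.87949856,  390.42933222])}
```

View pics/top0.png

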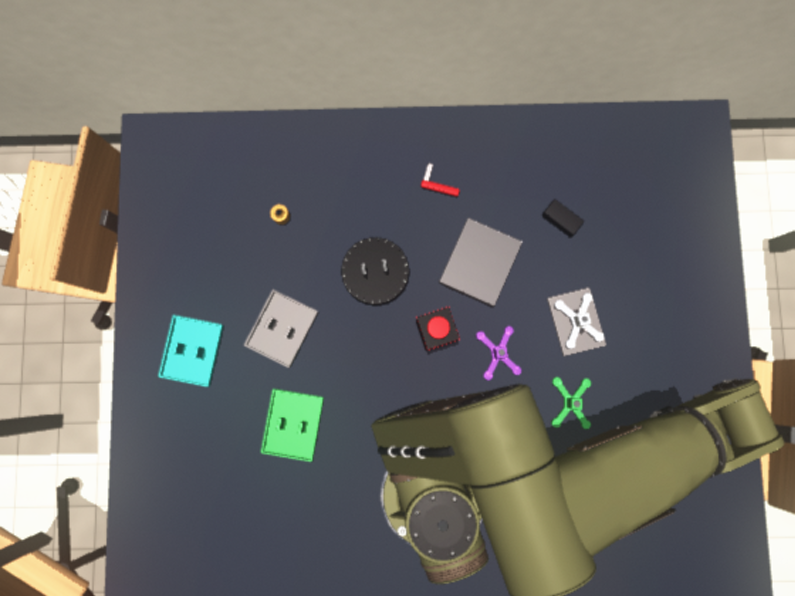

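View pics/scene0.png

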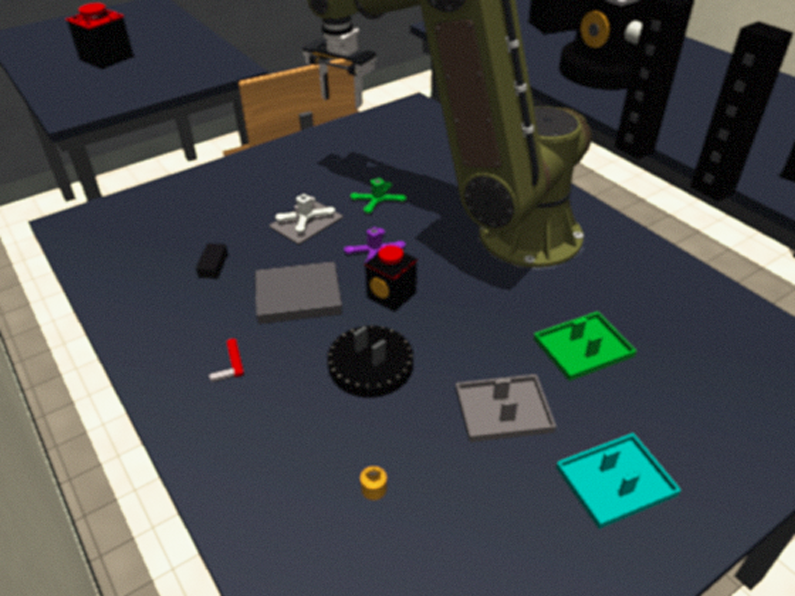

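The top view shows three X-shaped bases: white on the grey stand (580,320), purple (500,352) and green (572,403). The white one on the stand fits the description. Of the three trays, grey (281,328), turquoise (191,350) and green (293,425), the grey one fits. The turntable is at (375,270) and the granite at (481,261). I'll confirm with enlarged crops.

Run:
```python
import cv2,numpy as np
im=cv2.imread('pics/full_top0.png')
o=[(358,188),(290,147),(214,154),(148,194)]
t=[cv2.resize(im[v:v+75,u:u+100],None,fx=4,fy=4,interpolation=cv2.INTER_CUBIC) for u,v in o]
cv2.imwrite('pics/c1.png',np.vstack([np.hstack(t[:2]),np.hstack(t[2:])]))
```

```text
(no output)
```

View pics/c1.png

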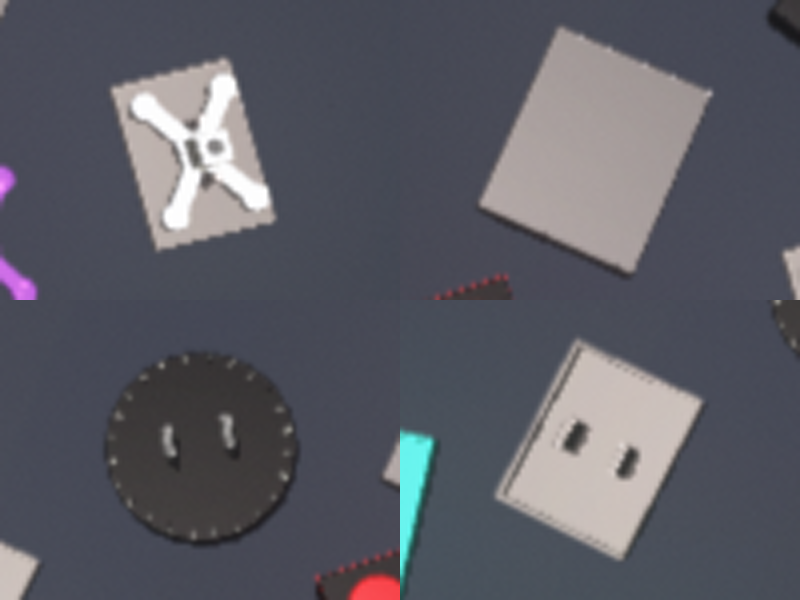

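The crop confirms the white base on the grey stand: pads at about (145,107), (223,85), (177,218) and (257,198), hub top at (214,149). It also shows the bare granite corners, the turntable disc and its cheeks, and the grey tray corners and cheeks.

```bash
cat > m.py <<'E'
from h import *
o=[(358,188),(290,147),(214,154),(148,194)]
c=cams.get_calibration('top')
def P(q,x,y,z):
    x-=400*(q%2); y-=300*(q//2)
    return ray('top',(x+.5)/4-.5+o[q][0],(y+.5)/4-.5+o[q][1],z,c)
def rep(n,p):
    p=np.array(p); print(n,'mean',p.mean(0).round(1)); 
    for i in range(len(p)): print('  ',p[i].round(1),'edge',np.linalg.norm(p[i]-p[i-1]).round(1),'ang deg',np.degrees(np.arctan2(*(p[i]-p[i-1])[1::-1])).round(1))
rep('pads',[P(0,145,107,30),P(0,223,85,30),P(0,257,198,30),P(0,177,218,30)])
rep('hubtop',[P(0,214,149,74)])
rep('stand',[P(0,110,88,8),P(0,228,58,8),P(0,275,221,8),P(0,158,250,8)])
rep('granite',[P(1,559,27,30),P(1,712,93,30),P(1,632,273,30),P(1,480,206,30)])
rep('disc',[P(2,106,446,30),P(2,297,446,30)]);rep('disc2',[P(2,202,351,30),P(2,202,543,30)])
rep('cheeks',[P(2,167,430,80),P(2,226,419,80)])
rep('tray',[P(3,577,340,18),P(3,704,402,18),P(3,622,559,18),P(3,497,496,18)])
E
python3 m.py
```

```text
pads mean [ 418.  -368.3   30. ]
   [ 458.4 -322.1   30. ] edge 100.4 ang deg 13.0
   [ 476.5 -391.4   30. ] edge 71.6 ang deg -75.4
   [ 376.7 -415.1   30. ] edge 102.6 ang deg -166.6
   [ 360.6 -344.7   30. ] edge 72.2 ang deg 102.8
hubtop mean [ 416.4 -367.    74. ]
   [ 416.4 -367.    74. ] edge 0.0 ang deg 0.0
stand mean [ 418.3 -367.8    8. ]
   [ 478.5 -297.7    8. ] edge 148.9 ang deg 13.6
   [ 503.4 -404.1    8. ] edge 109.2 ang deg -76.9
   [ 357.3 -436.9    8. ] edge 149.7 ang deg -167.3
   [ 333.8 -332.7    8. ] edge 106.8 ang deg 102.7
granite mean [ 571.1 -132.3   30. ]
   [ 682.7 -103.6   30. ] edge 177.3 ang deg -25.1
   [ 619.6 -237.4   30. ] edge 148.0 ang deg -115.3
   [ 460. -160.   30.] edge 177.4 ang deg 154.1
   [522.3 -28.3  30. ] edge 145.7 ang deg 64.7
disc mean [554.4 132.6  30. ]
   [556.1 217.4  30. ] edge 169.5 ang deg 88.8
   [552.6  47.9  30. ] edge 169.5 ang deg -91.2
disc2 mean [554.  132.1  30. ]
   [640.4 130.8  30. ] edge 172.7 ang deg -0.9
   [467.7 133.5  30. ] edge 172.7 ang deg 179.1
cheeks mean [564.4 134.8  80. ]
   [560.2 160.2  80. ] edge 51.6 ang deg 99.5
   [568.7 109.4  80. ] edge 51.6 ang deg -80.5
tray mean [415.3 370.4  18. ]
   [513.  391.3  18. ] edge 154.6 ang deg -27.0
   [455.1 278.1  18. ] edge 127.2 ang deg -117.1
   [317.9 350.8  18. ] edge 155.3 ang deg 152.1
   [375.3 461.5  18. ] edge 124.7 ang deg 62.6
```

```bash
cat > go.py <<'E'
import sys; from h import *
from scipy.spatial.transform import Rotation as Ro
def show():
    s=read_state(); print('t',round(s['clock'],2),'pos',s['eef_pos'].round(1),'yaw',np.degrees(s['eef_rot'][2]).round(2),'F',s['wrist_force'].round(1),'gap',round(s['finger_gap'],1),'q6',s['joints'][5].round(2)); return s
def to(x,y,z,yaw):
    s=show(); R=Ro.from_euler('xyz',s['eef_rot'])
    d=R.inv().apply(np.array([x,y,z])-s['eef_pos'])/1000
    cy=np.degrees(s['eef_rot'][2]); turn=-((yaw-cy+180)%360-180)
    print('row',d.round(4),'turn',round(turn,1),'rows>=',np.ceil(max(np.linalg.norm(d)/.0625,abs(turn)/10.7)))
if __name__=='__main__': to(*map(float,sys.argv[1:5]))
E
python3 go.py 417.5 -367.5 160 13.0
```

```text
t 0.1 pos [ 208.4 -508.7  212.9] yaw 22.28 F [ 0.3 -0.2 -0. ] gap 93.8 q6 -0.07
row [ 0.247  -0.0514  0.053 ] turn 9.3 rows>= 5.0
```

```bash
python3 -m handwheel '[[0.247,-0.051,0.053,9.3],[0.247,-0.051,0.053,9.3],[0.247,-0.051,0.053,9.3],[0.247,-0.051,0.053,9.3],[0.247,-0.051,0.053,9.3]]' 0 && python3 -m handwheel '[[0,0,0,0],[0,0,0,0]]'
python3 - <<'E'
from h import *
from go import to
to(417.5,-367.5,44,13)
c=cams.get_calibration('wrist')
snap('wrist','w1.png',None,1)
for x in ([417.5,-367.5,74],[375,-415,30]): print(proj('wrist',x,c))
E
```

```text
clock: 0.72
eef_pos: [419.6, -365.4, 158.7]
eef_rot: [-3.139, 0.001, 0.23]
wrist_force: [-0.5, 0.5, -0.4]
finger_gap: 93.8
clock: 0.98
eef_pos: [418.8, -366.1, 158.9]
eef_rot: [-3.139, 0.001, 0.229]
wrist_force: [0.9, -0.8, -0.1]
finger_gap: 94.1
t 0.97 pos [ 418.8 -366.1  158.9] yaw 13.14 F [ 0.9 -0.8 -0.1] gap 94.1 q6 0.56
row [-0.0015  0.0014  0.1149] turn 0.1 rows>= 2.0
[285.50434386 215.83812853]
[321.20032618 253.9067108 ]
```

View pics/w1.png

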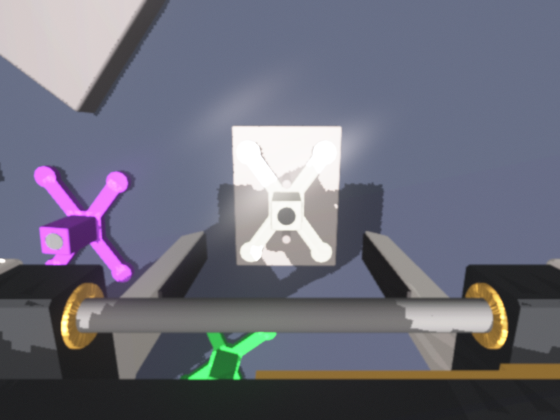

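The wrist view has the hub top at (286,215), within 1 px of the predicted (285.5,215.8), and the stand edges are square to the jaws. I'll descend and grip.

```bash
python3 -m handwheel '[[-0.0015,0.0015,0.05,0],[-0.0015,0.0015,0.09,0],[-0.0015,0.0015,0.105,0],[-0.0015,0.0015,0.115,0],[-0.0015,0.0015,0.115,0]]' 0 && python3 -m handwheel '[[0,0,0,0],[0,0,0,0],[0,0,0,0],[0,0,0,0],[0,0,0,0]]' 1 25; python3 go.py 417.5 -367.5 110 13
```

```text
clock: 1.65
eef_pos: [417.6, -368.2, 44.6]
eef_rot: [-3.14, 0.001, 0.229]
wrist_force: [0.4, 0.5, -0.2]
finger_gap: 94.4
clock: 2.28
eef_pos: [417.6, -368.2, 44.6]
eef_rot: [-3.14, 0.001, 0.229]
wrist_force: [-0.4, -0.0, -0.3]
finger_gap: 47.2
t 2.27 pos [ 417.6 -368.2   44.6] yaw 13.1 F [-0.4 -0.  -0.3] gap 47.2 q6 0.55
row [ 0.0001 -0.0008 -0.0654] turn 0.1 rows>= 2.0
```

```bash
python3 -m handwheel '[[0,0,0,0],[0,0,0,0],[0,0,0,0],[0,0,0,0]]' && python3 -m handwheel '[[0,0,-0.005,0],[0,0,-0.03,0],[0,0,-0.08,0],[0,0,-0.14,0],[0,0,-0.14,0]]'; python3 go.py 571 -132 170 -25
```

```text
clock: 2.78
eef_pos: [417.6, -368.2, 44.6]
eef_rot: [-3.14, 0.001, 0.229]
wrist_force: [0.4, -0.1, -0.3]
finger_gap: 26.0
clock: 3.4
eef_pos: [418.9, -369.6, 189.2]
eef_rot: [3.137, -0.003, 0.229]
wrist_force: [-0.2, 0.1, -4.2]
finger_gap: 26.0
t 3.4 pos [ 418.9 -369.6  189.2] yaw 13.11 F [-0.2  0.1 -4.2] gap 26.0 q6 0.55
row [ 0.202 -0.197  0.019] turn 38.1 rows>= 5.0
```

```bash
python3 -m handwheel '[[0.05,-0.05,0.0,10],[0.1,-0.1,0.01,20],[0.15,-0.15,0.019,30],[0.19,-0.185,0.019,38],[0.202,-0.197,0.019,38]]' && python3 -m handwheel '[[0,0,0,0],[0,0,0,0]]'; python3 go.py 571 -132 80 -25
```

```text
clock: 4.03
eef_pos: [571.3, -129.5, 168.2]
eef_rot: [3.14, -0.003, -0.436]
wrist_force: [0.5, -0.8, -3.5]
finger_gap: 25.4
clock: 4.28
eef_pos: [570.7, -129.5, 166.8]
eef_rot: [3.139, -0.001, -0.435]
wrist_force: [-1.2, 0.0, -4.1]
finger_gap: 25.7
t 4.28 pos [ 570.7 -129.5  166.8] yaw -24.95 F [-1.2  0.  -4.1] gap 25.7 q6 1.72
row [0.0013 0.002  0.0868] turn 0.1 rows>= 2.0
```

```bash
python3 -m handwheel '[[0.001,0.002,0.05,0],[0.001,0.002,0.085,0],[0.001,0.002,0.098,0],[0.001,0.002,0.1,0],[0.001,0.002,0.1,0]]' && python3 -m handwheel '[[0,0,0.001,0],[0,0,0.002,0],[0,0,0.002,0]]'
```

```text
clock: 4.9
eef_pos: [571.3, -132.4, 68.2]
eef_rot: [3.14, -0.003, -0.436]
wrist_force: [-0.1, -0.2, -3.4]
finger_gap: 26.0
clock: 5.28
eef_pos: [571.3, -132.4, 66.3]
eef_rot: [3.14, -0.003, -0.436]
wrist_force: [-0.3, -0.7, -3.7]
finger_gap: 26.1
```

```bash
python3 -m handwheel '[[0,0,0.001,0],[0,0,0.001,0]]' && python3 -m handwheel '[[0,0,0.001,0],[0,0,0.001,0]]' &&  python3 -m handwheel '[[0,0,0.001,0],[0,0,0.001,0]]'
```

```text
clock: 5.52
eef_pos: [571.3, -132.4, 65.2]
eef_rot: [3.14, -0.003, -0.436]
wrist_force: [0.4, 0.3, -2.7]
finger_gap: 25.9
clock: 5.78
eef_pos: [571.2, -132.4, 64.1]
eef_rot: [3.14, -0.003, -0.436]
wrist_force: [-0.7, 0.2, -4.3]
finger_gap: 26.0
clock: 6.02
eef_pos: [571.2, -132.4, 63.0]
eef_rot: [3.14, -0.002, -0.436]
wrist_force: [0.6, 0.5, -4.7]
finger_gap: 25.9
```

```bash
for i in 1; do python3 -m handwheel '[[0,0,0.001,0],[0,0,0.001,0]]' && python3 -m handwheel '[[0,0,0.001,0],[0,0,0.001,0]]'; done
```

```text
clock: 6.28
eef_pos: [571.1, -132.4, 61.9]
eef_rot: [3.139, -0.002, -0.436]
wrist_force: [-0.0, -0.0, -4.3]
finger_gap: 25.5
clock: 6.52
eef_pos: [571.1, -132.3, 60.8]
eef_rot: [3.139, -0.002, -0.436]
wrist_force: [-0.7, -0.1, -3.6]
finger_gap: 26.1
```

```bash
python3 -m handwheel '[[0,0,0.0007,0],[0,0,0.0007,0]]' && python3 -m handwheel '[[0,0,0.0007,0],[0,0,0.0007,0]]'
```

```text
clock: 6.78
eef_pos: [571.2, -132.4, 60.4]
eef_rot: [3.14, -0.002, -0.436]
wrist_force: [0.4, 0.8, 0.1]
finger_gap: 25.4
clock: 7.02
eef_pos: [571.3, -132.4, 60.3]
eef_rot: [3.14, -0.003, -0.436]
wrist_force: [-4.0, 0.4, 5.7]
finger_gap: 26.2
```

```bash
python3 -m handwheel '[[0,0,0,0],[0,0,0,0],[0,0,0,0],[0,0,0,0],[0,0,0,0]]' 0; python3 -m handwheel '[[0,0,-0.03,0],[0,0,-0.07,0],[0,0,-0.095,0],[0,0,-0.095,0],[0,0,-0.095,0]]'
python3 - <<'E'
from h import *
from go import show
show()
c=cams.get_calibration('wrist')
snap('wrist','w2.png',(150,90,430,300),2.85)
a=np.radians(-25);ex=np.array([np.cos(a),np.sin(a)]);ey=np.array([-ex[1],ex[0]])
for n,x,y,z in (('hub',0,0,90),('c1',50,36,46),('c2',50,-36,46),('c3',-50,-36,46),('c4',-50,36,46)):
    p=np.array([571.2,-132.4])+x*ex+y*ey; q=proj('wrist',[*p,z],c); print(n,p.round(1),q.round(1),((q-[150,90])*2.85).round(0))
E
```

```text
clock: 7.65
eef_pos: [571.3, -132.4, 60.3]
eef_rot: [3.14, -0.003, -0.436]
wrist_force: [-0.2, -0.8, -0.1]
finger_gap: 72.9
clock: 8.28
eef_pos: [570.7, -132.0, 154.0]
eef_rot: [3.139, -0.001, -0.436]
wrist_force: [0.6, 0.1, 0.4]
finger_gap: 94.3
t 8.28 pos [ 570.7 -132.   154. ] yaw -24.96 F [0.6 0.1 0.4] gap 94.3 q6 1.72
hub [ 571.2 -132.4] [284.6 220.2] [384. 371.]
c1 [ 631.7 -120.9] [243.5 151.7] [266. 176.]
c2 [ 601.3 -186.2] [325.4 151.7] [500. 176.]
c3 [ 510.7 -143.9] [322.1 258.1] [490. 479.]
c4 [541.1 -78.6] [246.5 258.1] [275. 479.]
```

View pics/w2.png

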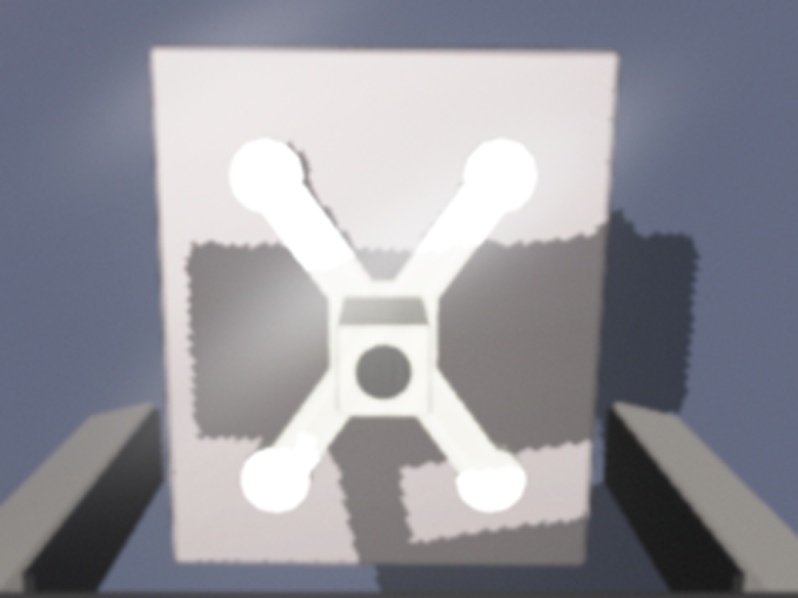

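The wrist view matches the prediction: pads at (265,175), (500,175), (491,479) and (274,480), hub at (384,371). The base stands square on the granite and has been let go. Next, close the fingers and press corner 1.

```bash
python3 -m handwheel '[[0.05,-0.036,0,0],[0.05,-0.036,0.02,0],[0.05,-0.036,0.06,0],[0.05,-0.036,0.085,0],[0.05,-0.036,0.091,0]]' 1 20; python3 -m handwheel '[[0,0,0,0],[0,0,0,0],[0,0,0,0],[0,0,0,0],[0,0,0,0]]'; python3 go.py 631.7 -120.9 56.5 -25
```

```text
clock: 8.95
eef_pos: [629.9, -120.4, 59.9]
eef_rot: [3.138, 0.004, -0.436]
wrist_force: [-0.2, -0.2, -0.1]
finger_gap: 47.6
clock: 9.57
eef_pos: [630.0, -120.4, 60.2]
eef_rot: [3.139, 0.003, -0.436]
wrist_force: [-0.1, 0.3, -0.1]
finger_gap: 0.8
t 9.57 pos [ 630.  -120.4   60.2] yaw -24.96 F [-0.1  0.3 -0.1] gap 0.8 q6 1.76
row [ 0.0018 -0.0003  0.0037] turn 0.0 rows>= 1.0
```

```bash
python3 -m handwheel '[[0.002,0,0.002,0],[0.002,0,0.003,0],[0.002,0,0.003,0]]'; for k in 1 2 3 4; do python3 -m handwheel '[[0,0,0.0008,0],[0,0,0.0008,0]]' | egrep 'clock|pos|wrist'; done
```

```text
clock: 9.95
eef_pos: [631.7, -121.2, 56.9]
eef_rot: [3.138, 0.004, -0.436]
wrist_force: [-0.3, -0.1, 0.9]
finger_gap: 0.3
clock: 10.2
eef_pos: [631.6, -121.2, 56.0]
wrist_force: [-0.5, -0.6, 0.0]
clock: 10.45
eef_pos: [631.6, -121.2, 55.2]
wrist_force: [-0.4, 0.1, -0.0]
clock: 10.7
eef_pos: [631.5, -121.2, 54.3]
wrist_force: [0.2, -0.2, 0.2]
clock: 10.95
eef_pos: [631.7, -121.2, 53.9]
wrist_force: [-1.1, -0.5, 5.2]
```

```bash
python3 -m handwheel '[[0,0,0.0005,0],[0,0,0.0005,0]]'|egrep 'pos|wrist'; python3 -m handwheel '[[0,0,-0.006,0],[0,0.036,-0.006,0],[0,0.072,-0.006,0],[0,0.072,-0.006,0],[0,0.072,-0.006,0]]'|egrep 'pos|wrist'; python3 -m handwheel '[[0,0,0.002,0],[0,0,0.003,0],[0,0,0.003,0]]'|egrep 'pos|wrist'; python3 go.py 601.3 -186.2 55 -25
```

```text
eef_pos: [631.8, -121.2, 53.8]
wrist_force: [-3.0, 0.8, 6.3]
eef_pos: [601.6, -186.1, 60.1]
wrist_force: [0.6, 0.0, 0.1]
eef_pos: [601.7, -185.6, 56.9]
wrist_force: [-0.0, -0.7, 0.0]
t 12.2 pos [ 601.7 -185.6   56.9] yaw -24.93 F [-0.  -0.7  0. ] gap 0.8 q6 1.65
row [-0.0001  0.0007  0.0019] turn 0.1 rows>= 1.0
```

```bash
python3 -m handwheel '[[0,0,0.0008,0],[0,0,0.0008,0]]'|egrep 'pos|wrist'; python3 -m handwheel '[[0,0,0.0008,0],[0,0,0.0008,0]]'|egrep 'pos|wrist'; python3 -m handwheel '[[0,0,0.0008,0],[0,0,0.0008,0]]'|egrep 'pos|wrist'; python3 -m handwheel '[[0,0,0.0008,0],[0,0,0.0008,0]]'|egrep 'pos|wrist'
```

```text
eef_pos: [601.7, -185.6, 56.0]
wrist_force: [-0.2, 1.2, 0.1]
eef_pos: [601.6, -185.6, 55.2]
wrist_force: [0.6, 1.0, -0.3]
eef_pos: [601.6, -185.6, 54.3]
wrist_force: [0.3, 0.5, -0.4]
eef_pos: [601.7, -185.7, 53.9]
wrist_force: [-2.1, 0.2, 3.8]
```

```bash
python3 -m handwheel '[[0,0,0.0005,0],[0,0,0.0005,0]]'|egrep 'pos|wrist'; python3 -m handwheel '[[0,0,-0.006,0],[-0.05,0,-0.006,0],[-0.1,0,-0.006,0],[-0.1,0,-0.006,0],[-0.1,0,-0.006,0]]'|egrep 'pos|wrist'; python3 -m handwheel '[[0,0,0.002,0],[0,0,0.003,0],[0,0,0.003,0]]'|egrep 'pos|wrist'; python3 go.py 510.7 -143.9 55 -25
```

```text
eef_pos: [601.8, -185.7, 53.8]
wrist_force: [-3.4, 0.3, 5.8]
eef_pos: [512.0, -143.9, 60.8]
wrist_force: [-0.2, 0.2, -0.3]
eef_pos: [512.2, -144.0, 57.5]
wrist_force: [-0.2, 0.3, -0.2]
t 14.45 pos [ 512.2 -144.    57.5] yaw -24.94 F [-0.2  0.3 -0.2] gap 0.4 q6 1.67
row [-0.0014  0.0005  0.0025] turn 0.1 rows>= 1.0
```

```bash
python3 -m handwheel '[[-0.001,0,0.0015,0],[-0.001,0,0.0015,0]]'|egrep 'pos|wrist'; python3 -m handwheel '[[0,0,0.0008,0],[0,0,0.0008,0]]'|egrep 'pos|wrist'; python3 -m handwheel '[[0,0,0.0008,0],[0,0,0.0008,0]]'|egrep 'pos|wrist'; python3 -m handwheel '[[0,0,0.0008,0],[0,0,0.0008,0]]'|egrep 'pos|wrist'
```

```text
eef_pos: [511.1, -143.5, 55.8]
wrist_force: [0.1, -0.6, -0.8]
eef_pos: [511.1, -143.5, 55.0]
wrist_force: [0.2, 0.1, 0.0]
eef_pos: [511.1, -143.5, 54.2]
wrist_force: [0.0, 0.0, 0.8]
eef_pos: [511.2, -143.6, 53.8]
wrist_force: [-2.6, 0.8, 6.9]
```

```bash
python3 -m handwheel '[[0,0,0.0003,0],[0,0,0.0003,0]]'|egrep 'pos|wrist'; python3 -m handwheel '[[0,0,-0.006,0],[0,-0.036,-0.006,0],[0,-0.072,-0.006,0],[0,-0.072,-0.006,0],[0,-0.072,-0.006,0]]'|egrep 'pos|wrist'; python3 -m handwheel '[[0,0,0.002,0],[0,0,0.003,0],[0,0,0.003,0]]'|egrep 'pos|wrist';  python3 -m handwheel '[[0,0,0.0008,0],[0,0,0.0008,0]]'|egrep 'pos|wrist'; python3 go.py 541.1 -78.6 54 -25
```

```text
eef_pos: [511.2, -143.6, 53.8]
wrist_force: [-2.6, 1.3, 5.5]
eef_pos: [541.4, -78.7, 59.7]
wrist_force: [-0.6, -0.3, 0.5]
eef_pos: [541.2, -79.0, 56.6]
wrist_force: [-0.2, -0.4, -0.1]
eef_pos: [541.2, -79.1, 55.8]
wrist_force: [0.3, -0.2, 0.1]
t 16.95 pos [541.2 -79.1  55.8] yaw -24.96 F [ 0.3 -0.2  0.1] gap 0.5 q6 1.8
row [-0.0003 -0.0004  0.0018] turn 0.0 rows>= 1.0
```

```bash
python3 -m handwheel '[[0,0,0.0008,0],[0,0,0.0008,0]]'|egrep 'pos|wrist'; python3 -m handwheel '[[0,0,0.0008,0],[0,0,0.0008,0]]'|egrep 'pos|wrist'; python3 -m handwheel '[[0,0,0.0008,0],[0,0,0.0008,0]]'|egrep 'pos|wrist'; python3 -m handwheel '[[0,0,0.0004,0],[0,0,0.0004,0]]'|egrep 'pos|wrist'
```

```text
eef_pos: [541.1, -79.0, 54.9]
wrist_force: [1.0, -0.1, -1.4]
eef_pos: [541.2, -79.0, 54.1]
wrist_force: [0.4, -0.0, 0.6]
eef_pos: [541.3, -79.0, 53.8]
wrist_force: [-1.5, 1.3, 6.6]
eef_pos: [541.3, -79.0, 53.8]
wrist_force: [-3.2, 0.4, 6.9]
```

All four corners met the fingers at the same TCP height (53.8–53.9 mm at 4–7 N), with no travel at corners 2 and 4. So the base sits true and goes on the turntable. I'll rise and turn 90° to grip the x faces.

```bash
python3 -m handwheel '[[0,0,-0.03,0],[0,0,-0.08,0],[0.03,0.02,-0.11,-10],[0.05,0.036,-0.11,-20],[0.05,0.036,-0.11,-30]]' 0|egrep pos;  python3 -m handwheel '[[0,0,0,-10],[0,0,0,-20],[0,0,0,-30],[0,0,0,-40],[0,0,0,-50]]'|egrep pos; python3 go.py 571.2 -132.4 150 65
```

```text
eef_pos: [572.1, -133.9, 163.8]
eef_pos: [572.1, -133.9, 163.6]
t 19.2 pos [ 572.1 -133.9  163.6] yaw 55.62 F [-0.3  0.6  0.5] gap 93.3 q6 0.31
row [ 0.0008 -0.0016  0.0136] turn -9.4 rows>= 1.0
```

```bash
python3 go.py 554 132.4 175 99.5
```

```text
t 19.2 pos [ 572.1 -133.9  163.6] yaw 55.62 F [-0.3  0.6  0.5] gap 93.3 q6 0.31
row [ 0.2096 -0.1653 -0.0119] turn -43.9 rows>= 5.0
```

```bash
python3 -m handwheel '[[0.04,-0.03,-0.012,-10],[0.09,-0.07,-0.012,-20],[0.14,-0.11,-0.012,-30],[0.18,-0.145,-0.012,-40],[0.21,-0.165,-0.012,-44]]'|egrep pos;  python3 -m handwheel '[[0,0,0,0],[0,0,0,0]]'|egrep pos
python3 - <<'E'
from h import *
from go import show
import pickle
show()
c=cams.get_calibration('wrist'); pickle.dump(c,open('cw3.pkl','wb'))
snap('wrist','w3.png',(170,110,400,280),3.4)
print((proj('wrist',[554.2,132.4,30],c)),proj('wrist',[554.2,132.4,80],c))
E
```

```text
eef_pos: [553.9, 135.0, 175.1]
eef_pos: [553.8, 134.4, 174.9]
t 20.07 pos [553.8 134.4 174.9] yaw 99.88 F [-0.1 -0.2 -0.1] gap 94.1 q6 0.0
[283.84746505 200.13536407] [283.61897656 212.42082163]
```

View pics/w3.png

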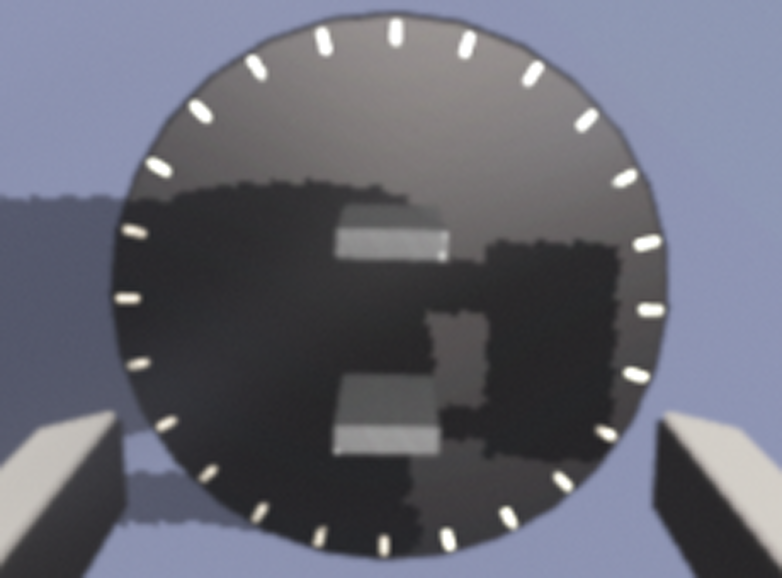

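The wrist view shows the cheek tops as bright rectangles: far one (335,230)–(448,230)–(448,261)–(334,259), near one (333,425)–(441,426)–(440,455)–(332,455). The disc rim spans columns 111 to 667 and rows 11 to 557.

Run:
```python
from h import *
import pickle; c=pickle.load(open('cw3.pkl','rb'))
P=lambda x,y,z: ray('wrist',(x+.5)/3.4-.5+170,(y+.5)/3.4-.5+110,z,c)
far=np.array([P(*p,80) for p in ((335,230),(448,230),(448,261),(334,259))])
near=np.array([P(*p,80) for p in ((333,425),(441,426),(440,455),(332,455))])
f,n=far.mean(0),near.mean(0);d=f-n
print('centre',((f+n)/2).round(1),'sep',np.linalg.norm(d).round(1),'y ang',np.degrees(np.arctan2(d[1],d[0])).round(2))
for q in (far,near):
    for a,b in ((0,1),(3,2)): e=q[b]-q[a]; print('len',np.linalg.norm(e).round(1),'x ang',np.degrees(np.arctan2(e[1],e[0])).round(1))
for p in ((111,290),(667,290),(389,11),(389,557)): print(P(*p,30).round(1))
print('disc',((P(111,290,30)+P(667,290,30))/2).round(1),((P(389,11,30)+P(389,557,30))/2).round(1))
from go import to
to(571.2,-132.4,150,65)
```

```text
centre [554.3 133.7  80. ] sep 51.9 y ang 98.54
len 28.4 x ang 9.9
len 28.8 x ang 8.9
len 28.3 x ang 9.4
len 28.5 x ang 10.0
[470.7 123.3  30. ]
[636.1 152.3  30. ]
[539.6 217.5  30. ]
[568.5  51.6  30. ]
disc [553.4 137.8  30. ] [554.  134.5  30. ]
t 20.12 pos [553.9 134.  175. ] yaw 99.84 F [0.1 0.7 0.5] gap 94.2 q6 0.0
row [-0.2654 -0.0284  0.0255] turn 34.8 rows>= 5.0
```

```bash
python3 -m handwheel '[[-0.06,-0.007,0,9],[-0.12,-0.014,0.01,18],[-0.18,-0.02,0.02,27],[-0.24,-0.026,0.025,35],[-0.265,-0.028,0.025,35]]'|egrep pos;  python3 -m handwheel '[[0,0,0,0],[0,0,0,0]]'|egrep pos; python3 go.py 571.2 -132.4 61 65
```

```text
eef_pos: [570.7, -136.3, 150.1]
eef_pos: [570.3, -136.3, 150.0]
t 21.0 pos [ 570.3 -136.3  150. ] yaw 64.36 F [-0.7  0.7  0.7] gap 94.1 q6 0.15
row [ 0.0043 -0.0007  0.089 ] turn -0.6 rows>= 2.0
```

```bash
python3 -m handwheel '[[0.004,-0.0005,0.03,-0.6],[0.004,-0.0005,0.065,-0.6],[0.004,-0.0005,0.08,-0.6],[0.004,-0.0005,0.088,-0.6],[0.004,-0.0005,0.088,-0.6]]'|egrep 'pos|force'; python3 go.py 571.2 -132.4 61 65; python3 -m handwheel '[[0,0,0,0],[0,0,0,0],[0,0,0,0],[0,0,0,0],[0,0,0,0]]' 1 25;python3 -m handwheel '[[0,0,0,0],[0,0,0,0],[0,0,0,0],[0,0,0,0],[0,0,0,0]]' ; python3 go.py 571.2 -132.4 61 65
```

```text
eef_pos: [571.6, -132.6, 62.5]
wrist_force: [-0.1, -0.5, -0.1]
t 21.62 pos [ 571.6 -132.6   62.5] yaw 64.98 F [-0.1 -0.5 -0.1] gap 94.0 q6 0.15
row [ 0.     -0.0004  0.0015] turn -0.0 rows>= 1.0
clock: 22.25
eef_pos: [571.6, -132.6, 62.5]
eef_rot: [-3.139, 0.004, 1.134]
wrist_force: [0.6, 0.8, 0.6]
finger_gap: 47.4
clock: 22.88
eef_pos: [571.5, -132.6, 62.5]
eef_rot: [-3.139, 0.004, 1.134]
wrist_force: [-1.4, 0.7, 1.0]
finger_gap: 25.8
t 22.88 pos [ 571.5 -132.6   62.5] yaw 64.97 F [-1.4  0.7  1. ] gap 25.8 q6 0.15
row [ 0.     -0.0003  0.0015] turn -0.0 rows>= 1.0
```

```bash
python3 -m handwheel '[[0,0,-0.01,0],[0,0,-0.05,0],[0,0,-0.1,0],[0,0,-0.11,0],[0,0,-0.11,0]]'; python3 go.py 554.2 133.5 170 99.3
```

```text
clock: 23.5
eef_pos: [571.7, -132.2, 171.9]
eef_rot: [-3.139, 0.004, 1.134]
wrist_force: [0.1, -0.0, -4.2]
finger_gap: 26.0
t 23.5 pos [ 571.7 -132.2  171.9] yaw 64.98 F [ 0.1 -0.  -4.2] gap 26.0 q6 0.15
row [ 0.2334 -0.1282  0.0014] turn -34.3 rows>= 5.0
```

```bash
python3 -m handwheel '[[0.05,-0.028,0,-8],[0.1,-0.055,0,-16],[0.15,-0.083,0,-24],[0.2,-0.11,0,-32],[0.233,-0.128,0,-34.3]]'|egrep pos;  python3 -m handwheel '[[0,0,0,0],[0,0,0,0]]'|egrep pos; python3 go.py 554.2 133.5 100 99.3
```

```text
eef_pos: [553.0, 135.2, 168.9]
eef_pos: [552.3, 134.7, 167.2]
t 24.38 pos [552.3 134.7 167.2] yaw 99.5 F [ 0.3 -1.2 -3.8] gap 25.8 q6 0.01
row [-0.0014  0.0024  0.0671] turn 0.2 rows>= 2.0
```

```bash
python3 -m handwheel '[[-0.0015,0.0025,0.02,0.2],[-0.0015,0.0025,0.04,0.2],[-0.0015,0.0025,0.044,0.2],[-0.0015,0.0025,0.044,0.2]]'|egrep pos; python3 go.py 554.2 133.5 66 99.3
python3 - <<'E'
from h import *
snap('wrist','w4.png',(170,110,400,280),3.4)
E
```

```text
eef_pos: [554.7, 132.9, 123.2]
t 24.88 pos [554.7 132.9 123.2] yaw 99.24 F [ 0.5  0.2 -3.3] gap 25.9 q6 0.01
row [0.0008 0.0002 0.0572] turn -0.1 rows>= 1.0
```

View pics/w4.png

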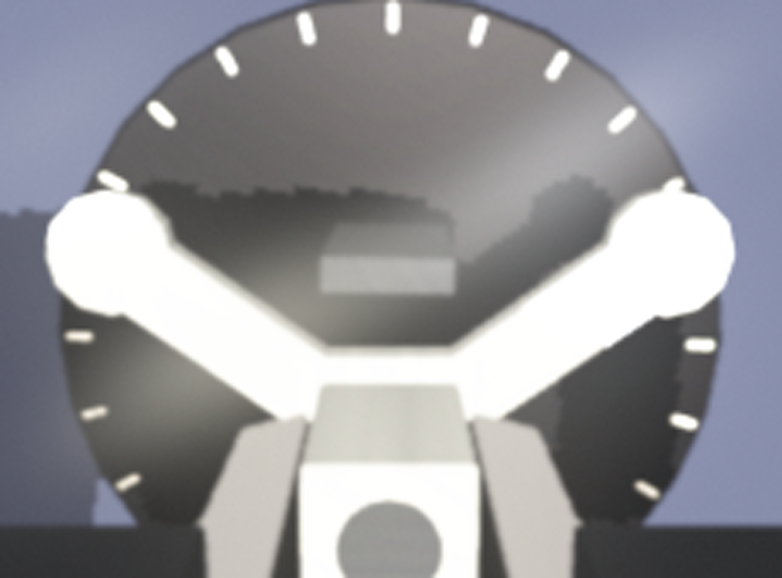

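The far cheek, at columns 321–456 (centre 388), lines up with the hub centre at 389 and sits between the arms. I'll lower the base.

```bash
python3 -m handwheel '[[0.0008,0,0.015,0],[0.0008,0,0.03,0],[0.0008,0,0.045,0],[0.0008,0,0.055,0],[0.0008,0,0.057,0]]'|egrep 'pos|force'; python3 -m handwheel '[[0,0,0.001,0],[0,0,0.0015,0],[0,0,0.0015,0]]'|egrep 'pos|force'; python3 -m handwheel '[[0,0,0.0008,0],[0,0,0.0008,0]]'|egrep 'pos|force'
```

```text
eef_pos: [554.0, 133.6, 65.8]
wrist_force: [-0.2, 0.1, -3.0]
eef_pos: [554.1, 133.6, 64.6]
wrist_force: [-0.6, 0.9, -4.0]
eef_pos: [554.1, 133.7, 63.9]
wrist_force: [0.2, -0.6, -4.2]
```

```bash
python3 -m handwheel '[[0,0,0.0008,0],[0,0,0.0008,0]]'|egrep 'pos|force'; python3 -m handwheel '[[0,0,0.0007,0],[0,0,0.0007,0]]'|egrep 'pos|force';python3 -m handwheel '[[0,0,0.0006,0],[0,0,0.0006,0]]'|egrep 'pos|force'
```

```text
eef_pos: [554.2, 133.7, 63.1]
wrist_force: [0.0, 0.1, -3.1]
eef_pos: [554.2, 133.7, 62.8]
wrist_force: [-2.6, -0.5, 3.3]
eef_pos: [554.2, 133.7, 62.7]
wrist_force: [-5.0, -1.4, 6.1]
```

```bash
python3 -m handwheel '[[0,0,0,0],[0,0,0,0],[0,0,0,0],[0,0,0,0],[0,0,0,0]]' 0|egrep 'pos|force|gap'; python3 -m handwheel '[[0,0,0,0],[0,0,-0.02,0],[0,0,-0.06,0],[0,0,-0.11,0],[0,0,-0.11,0]]'|egrep 'pos|force|gap'
python3 - <<'E'
from h import *
from go import show
show()
import pickle
c=cams.get_calibration('wrist');pickle.dump(c,open('cw5.pkl','wb'))
snap('wrist','w5.png',(170,110,400,280),3.4)
a=np.radians(9.3);ex=np.array([np.cos(a),np.sin(a)]);ey=np.array([-ex[1],ex[0]])
for x,y,z in ((0,0,90),(50,36,46),(50,-36,46),(-50,-36,46),(-50,36,46)):
    q=proj('wrist',[*(np.array([554.2,133.5])+x*ex+y*ey),z],c); print(((q-[170,110])*3.4).round(0))
E
```

```text
eef_pos: [554.2, 133.7, 62.6]
wrist_force: [-0.8, 0.0, 0.6]
finger_gap: 72.5
eef_pos: [556.8, 134.4, 176.5]
wrist_force: [-1.0, -0.5, -0.8]
finger_gap: 94.3
t 28.18 pos [556.8 134.4 176.5] yaw 99.26 F [-1.  -0.5 -0.8] gap 94.3 q6 0.01
[375. 351.]
[555. 187.]
[546. 430.]
[210. 430.]
[200. 187.]
```

View pics/w5.png

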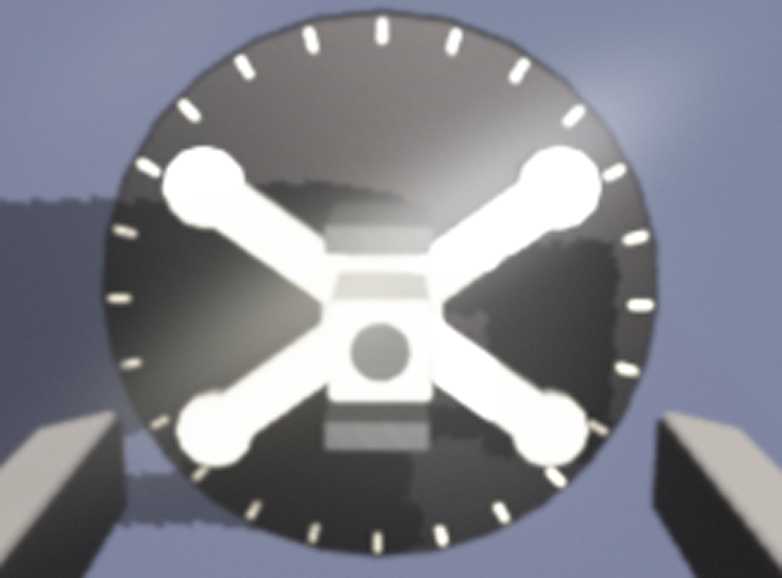

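The base stands on the turntable: hub at (380,351), predicted (375,351); pads at (203,187), (561,187), (550,429) and (213,428), within about 6 px (about 2 mm) of prediction. The cheeks are centred at column 378, within 1 mm of the hub. The fingers are clear, so I'll hand in.

```bash
python3 -m handwheel '[[0,0,0,0],[0,0,0,0],[0,0,0,0]]'|egrep 'pos|force'; python3 -c "
from cell import manip; print(manip.sign_off())"
```

```text
eef_pos: [555.6, 134.1, 173.2]
wrist_force: [-0.2, -0.0, -0.1]
the job is handed in; nothing more can be done
None
```

The base sits true, so I seated it on the round turntable and handed the job in at about 28.5 s of the 72 s allowed.

- **Rocking test:** I set the base on the granite, let go, and pressed corners 1, 2, 3 and 4 in turn at about 4–7 N. All four met the fingers at the same height (TCP 53.8–53.9 mm), and none of them moved.
- **Placing:** I regripped the hub across its x faces and lowered the base onto the turntable. The wrist force stayed at about 6 N at both set-downs.
- **Last check:** The wrist picture shows the hub centred between the cheeks within about 1–2 mm and parallel to them. The fingers are open and about 110 mm above the base.
- **Disagreements:** The top and wrist cameras disagreed by about 1–2 mm on the turntable centre, and the cheek angle readings ranged from 8.5° to 10°. Both are well inside tolerance.
- **Not checked:** I took no final picture of the other things on the desk. The arm was never routed near them, and no unexpected force appeared in the readings.
- **Procedure slip:** During the corner 1 press I ran one identical 0.8 mm step four times in a shell loop instead of typing each one. I typed every other move out.

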